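# Tack-cure a resin tray on its cast in the dental lab's curing lamp

### The arm

A 6-joint arm with a two-finger parallel gripper is mounted at the origin on the work surface. World frame = base frame: x ahead of the robot, y to its left, z up, the work surface at z = 0. Lengths are in m, angles in rad, forces in N, time in s.
With the tool pointing down it reaches from about 0.375 to 0.9 m from the base axis. Payload 3.1 kg.
Tool frame: the origin (TCP) lies between the finger pads; the fingertips stand 22 mm ahead of it and the grasp point (between the pads) lies 3 mm ahead of it; z points along the fingers, y is the direction in which the jaws open and shut (so a half turn about z gives the same grasp; the last joint's range is limited). The gripper opens to 85 mm and grips with 20 to 120 N. Pads are 22 mm wide; open, the fingers measure 114 mm over their backs; the gripper's body (76 mm by 85 mm) begins 54 mm behind the grasp point. The pads swing forward as they close: fully open they stand 13 mm farther back than shut.
Start: joints at [-1.367, 0.527, 1.433, -0, 1.181, -0.178], TCP at [0.233, -0.58, 0.214] pointing down, gripper open.
Joint ranges: [-3.08, 3.08], [-0.75, 2.2], [0.22, 2.44], [-1.43, 4.57], [0, 2.65], [-2.85, 2.85]. Speed limits (rad/s): [2.79, 2.79, 3.14, 3.14, 3.14, 3.14].

### API

Orientations are given as a unit quaternion [x, y, z, w].
In Python, from station import status, snapshot, manip gives the robot as it stands.
- The arm moves only by the tool move_arm, never from a script. Its argument "plan" is a list that holds one entry, the list of rows, each a list of 7 numbers: the turn, a rotation vector about the tool's x, y, z scaled (see below), then the shift along the tool's x, y, z scaled (see below), then the closure, from 0 (fully open) to 1 (shut). A call has exactly 8 rows; each row is the pose to reach, as a shift and turn from the pose commanded when the call began, along the tool's axes at that moment; what a row does not reach only later rows make up. The controller multiplies each number of a shift by 100 mm and each number of a turn by pi/4 rad. A row lasts 1/8 s, in which the tool goes at most 62.5 mm and 10.7 degrees, less where a joint would pass 70% of its speed; a pose out of reach is approached as far as the arm can. A call with a number of a shift or a turn outside -1 to 1 is refused whole. A call with a gripper value outside its range is refused whole. The fingers move at their own pace and stop on an object; "force" is the grip in N (left out, the last holds). Time passes only in rows, so rows that repeat a pose let the fingers close, or fill a call up. It gives the time, the measured TCP pose, the force and the opening at its end, in the units of the state.
- status.sense(): the state, without advancing time (a new reading comes with each control period).
- snapshot(name): name is "scene" or "top"; returns a dict with "img" (420x560x3 uint8, red, green, blue), "depth" (420x560 float32, m along the optical axis (not along the pixel's ray), 0 where there is no reading), "mtx" (3x3 intrinsics, pixels), "k1" (the pictures are not rectified: a ray, as slopes to the right and down, at radius r is drawn at 1 + k1 r^2 times it, then the intrinsics apply), "T" (4x4, takes a point from camera to world coordinates). Camera axes: x right, y up, looking along -z (the intrinsics and any distortion apply to the point x, -y, -z); pixel columns grow to the right and rows downward; lengths in m; the calibration is good to about 2 mm. A picture is of the moment at which its call begins.
- manip.sign_off(): hands the job in, once; it reports no verdict.
The state is a dict: "t": time; "q": joint angles; "qd": joint speeds; "tau": joint torques, N m; "tcp_pos": TCP position; "tool_rot": TCP orientation; "force": force on the tool from outside, world axes, zero at the start; "ft_torque": the same for the moment, N m; "finger_gap": opening from 0.0 (shut) to 1.0 (fully open).
Only numpy, scipy, OpenCV 4.12 (cv2) and the standard library are available. Lean on these libraries where they do the work, as an engineer would, in place of code of your own. Each camera call takes 0.05 s, during which the arm holds its last target. There are 200 camera calls.

### The job

Tack the blue resin tray on this cast: stand the cast's round carrier plate in the curing lamp's keyed seat, with its orange lug in the notch and the plate fully home, without dropping or forcing it. Then pull the lamp's black knob out until it clicks and stays out, let go of it and leave the light on for at least three seconds, and push the knob fully back in to switch off. Leave the cast in the seat, and everything else on the bench where it is.

Things in the scene. Friction and masses are not known exactly. Their poses are not given: they have to be found in the camera images.
- lamp: The curing lamp: white console fixed to the bench, 180 (x) by 280 (y) by 58 mm high; origin at the centre of its underside, z up. Its front, with the knob, faces its own -x (roughly to the robot). On top in the middle is the aluminium keyed seat; at the +y end stands the lamp head with an orange visor, from 80 mm off the middle outwards and 140 mm high above the bench. Nothing overhangs the seat.
- seat (a point): Centre of the floor of the keyed seat, 60 mm above the bench, axes as the lamp's. The seat is a raised ring, outside about 96 mm across, with a round bore 72 mm across and 10 mm deep (rim 70 mm above the bench). One notch, 14 mm wide, is cut through the ring down to the floor, towards the lamp's +y (to the lamp head; an orange line marks it).
- notch (a point): Middle of the notch at the level of the rim, 40 mm from the seat's centre along the lamp's +y.
- switch (a joint): Travel of the push-pull knob in m: 0 pushed in (off), 0.012 pulled out to its click (on). It slides along the lamp's own -x, level. It is a snap switch: about 6 N start it from either end, the force fades to nothing half-way (6 mm), and beyond that it snaps on to the other end and stays there by itself.
- knob_head (a point): Centre of the knob's black head, on its axis, 38 mm above the bench; axes as the lamp's; it moves with the knob. Head 26 mm across (round about x), 22 mm long, on a 10 mm stem. Pushed in, this point is 25 mm and the back of the head 14 mm out from the lamp's front. It can be pinched from above, fingers to either side along the lamp's y; nothing stands near it at the sides.
- cast_grip (a point): Where to grip the loose cast: on the carrier's axis, 36 mm above its underside, axes as carrier. Yellow stone cast, 10 to 44 mm above the underside, D-shaped: 50 mm wide along x with flat parallel sides from 22 mm behind to 8 mm ahead of the axis, round at the front. Blue tray on top to 51 mm; its upright handle, 24 mm ahead of the axis, reaches 63 mm.
- carrier: Black round carrier plate under the cast (about 220 g together), 68 mm across, 10 mm thick, lowest 3 mm chamfered to 62 mm. Origin: centre of its underside; z up, y to the lug and the cast's front. Home, it lies on seat, top flush with the rim, axes as the seat's (within 0.07 rad). Turned wrongly, the lug stops on the rim 6 mm short of home; turned to the notch, it drops in.
- lug (a point): The orange key lug of the carrier plate: 10 mm wide, it reaches 41 mm from the axis along the carrier's y and spans heights 4 to 10 mm above the underside. This point is on its top, 38 mm from the axis.
- cast_white_mid (a point): Bystander: a white cast in a grey base with a red edge, 68 by 62 mm, about 54 mm high; the point is its middle.
- cast_tan_mid (a point): Bystander: the same with a tan cast.
- tub_base_mid (a point): Bystander: white putty tub with a red label, 103 mm across, 86 mm high; the point is its middle.
- tub_catalyst_mid (a point): Bystander: putty tub with a blue lid, the same size.
- bowl: Bystander: green mixing bowl, 116 mm across, 60 mm high; origin at its foot.
- spatula: Bystander: plaster spatula, steel blade and wooden handle, about 215 mm long, lying flat.
Mind the look-alikes: they are no part of the job. Leave any pink or turquoise look-alike of the carrier alone.

How it is judged:
By the outcome, as a careful person would: the job done as asked, in the order asked, and still so for the second after the job is handed in, with the robot touching nothing.
It also fails if it takes over 64 s, if anything falls off the work surface, if the arm or the gripper's body presses on something with over 40 N, if the wrist force passes 120 N, or if a joint passes its speed limit or range.

## Working session

There is one attempt and no reset: what is moved stays moved. The work goes in short steps, Python scripts to look and compute and a tool call to move; the robot and the scene stay as the last step left them, time stands still between calls to the robot, and variables do not carry over. Pictures are saved under pics/ and viewed, on a budget of 10 in all, crops included, one or two more only if the job needs it, and the job is handed in when it is done.

Besides the shell and the picture viewer there is one more tool, called after "Request:" in YAML: its name, and indented under it one key for each argument. move_arm: Moves the arm, as the interface text tells. Its arguments: {"type":"object","properties":{"plan":{"type":"array"},"force":{"type":"number"}},"required":["plan"]}

```bash
mkdir -p pics
cat > h.py <<'E'
import numpy as np, cv2
from station import status, snapshot, manip
def px2w(s,u,v,z=None):
    K=s["mtx"];n=np.array([(u-K[0,2])/K[0,0],(v-K[1,2])/K[1,1]])
    p=n.copy()
    for _ in range(20): p=n/(1+s["k1"]*(p@p))
    d=np.array([p[0],-p[1],-1.]);T=s["T"]
    if z is None: k=np.median(s["depth"][int(v)-1:int(v)+2,int(u)-1:int(u)+2])
    else: k=(z-T[2,3])/(T[:3,:3]@d)[2]
    return T[:3,:3]@(d*k)+T[:3,3]
def w2px(s,P):
    c=np.linalg.inv(s["T"])@np.r_[P,1]; p=np.array([c[0],-c[1]])/-c[2]; p=p*(1+s["k1"]*(p@p))
    return s["mtx"][:2,:2]@p+s["mtx"][:2,2]
def save(name,img,crop=None,f=1):
    if crop: u0,v0,u1,v1=crop; img=img[v0:v1,u0:u1]
    cv2.imwrite("pics/"+name,cv2.resize(img[...,::-1],None,fx=f,fy=f,interpolation=cv2.INTER_CUBIC))
E
python3 - <<'E'
from h import *
import pickle
for n in("scene","top"):
    s=snapshot(n); pickle.dump(s,open(n+".pkl","wb")); save(n+"0.png",s["img"],f=1.4)
    print(n,s["T"].round(3).tolist(),s["mtx"].tolist(),s["k1"])
print(status.sense())
E
```

```text
scene [[0.319, -0.772, 0.549, 1.275], [0.948, 0.265, -0.177, -0.251], [-0.009, 0.577, 0.817, 1.193], [0.0, 0.0, 0.0, 1.0]] [[514.6679985679109, 0.0, 284.9808449698804], [0.0, 514.6679985679109, 217.751662222189], [0.0, 0.0, 1.0]] -0.047770307465548466
top [[0.005, 0.996, -0.089, 0.402], [-1.0, 0.005, 0.002, 0.001], [0.003, 0.089, 0.996, 1.616], [0.0, 0.0, 0.0, 1.0]] [[445.2382580651148, 0.0, 282.75804646473483], [0.0, 445.2382580651148, 205.44564707767177], [0.0, 0.0, 1.0]] -0.0915688297960757
{'t': 0.1, 'q': array([-1.36649367e+00,  5.28380180e-01,  1.43377203e+00,  3.03024391e-05,
        1.18140949e+00, -1.78471830e-01]), 'qd': array([-1.15475458e-03, -1.81550042e-03, -3.21818719e-03, -2.68020657e-04,
        4.65233623e-04, -8.17062546e-05]), 'tau': array([-2.93198946e-04, -4.43305063e+01, -1.78586429e+01, -3.23645281e-04,
        3.87332286e-03, -4.60085943e-06]), 'tcp_pos': array([ 0.23334736, -0.57907652,  0.21342791]), 'tool_rot': array([ 9.81741918e-01,  1.90215241e-01,  1.29506869e-06, -9.84618243e-04]), 'force': array([-0.46017717,  0.62032463, -0.43090185]), 'ft_torque': array([ 0.00593391, -0.00713878,  0.00912839]), 'finger_gap': 1.0014581713320958}
```

View pics/scene0.png

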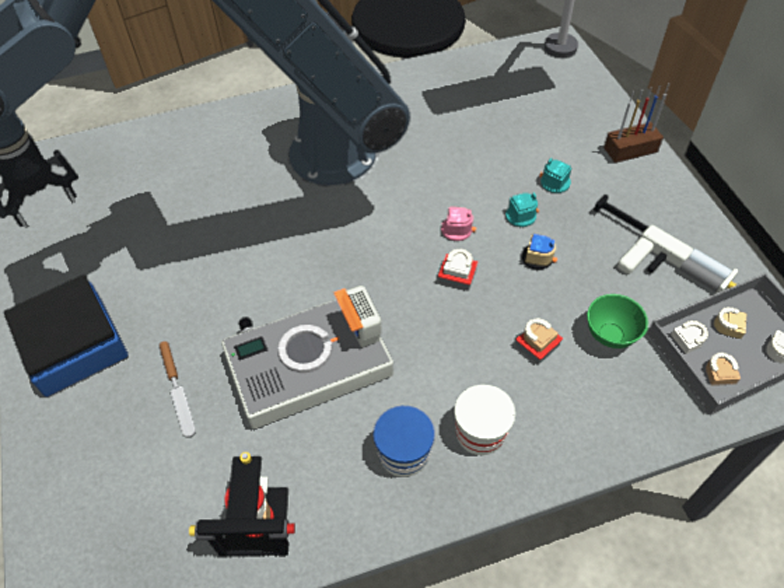

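View pics/top0.png

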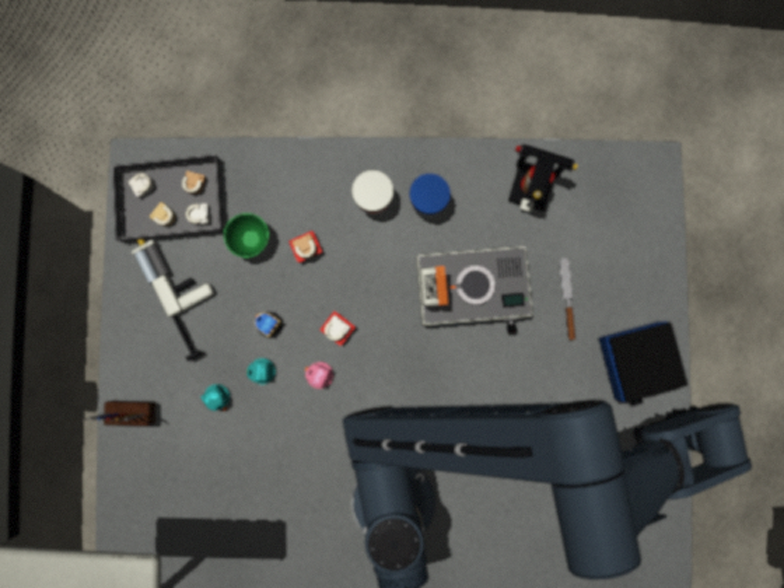

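Blue-tray candidates: only the one at scene (540,250) / top (267,324) has the blue tray, yellow stone and black plate. The pink piece (458,220) and the turquoise ones (522,208) and (557,174) are look-alikes. I'll confirm in an enlarged crop, with the seat alongside.

Run:
```python
from h import *
import pickle
S=pickle.load(open("scene.pkl","rb"));T=pickle.load(open("top.pkl","rb"))
def c(s,u,v,f,h=None): # 400x300 tile
    w,hh=400//f,300//f; u0,v0=u-w//2,v-hh//2; print(u0,v0,f)
    return cv2.resize(s["img"][v0:v0+hh,u0:u0+w],(400,300),interpolation=cv2.INTER_CUBIC)
img=np.vstack([np.hstack([c(S,386,178,8),c(T,191,231,8)]),np.hstack([c(S,218,250,4),c(T,340,208,4)])])
save("c1.png",img)
```

```text
361 160 8
166 213 8
168 213 4
290 171 4
```

View pics/c1.png

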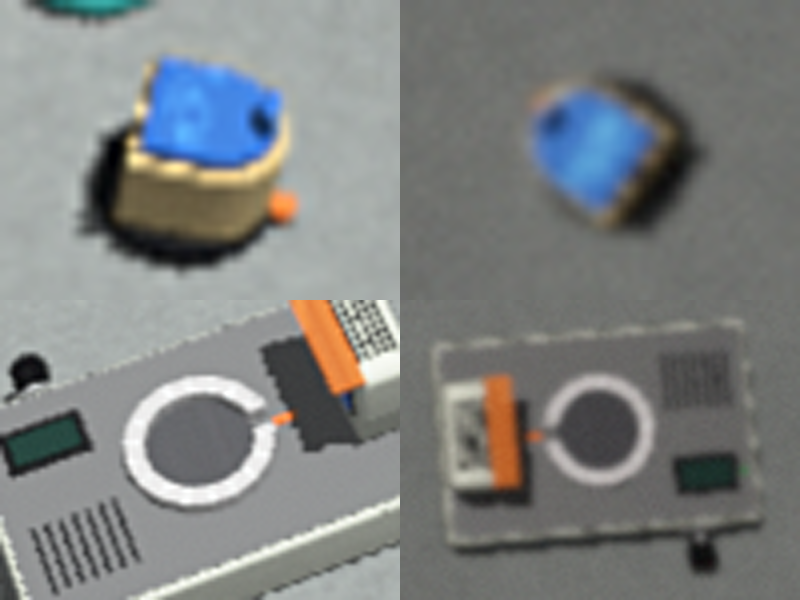

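The crop confirms it: blue tray, yellow stone, black plate. The lug is at tile (283,207), which is scene px (396,186). The seat ring is centred at scene px (217.5,248) and top px (339.5,203.5), with the notch and orange line towards the lamp head. Next I fit the cast and the lamp to both views.

```bash
cat > fit.py <<'E'
from h import *
from scipy.optimize import minimize, least_squares
UP=4
def proj(s,P): return np.array([w2px(s,p) for p in P])
def D(m=0):
    a=np.linspace(0,np.pi,15)
    return np.array([[-25+m,-22+m],[25-m,-22+m]]+[[(25-m)*np.cos(t),8+(25-m)*np.sin(t)] for t in a])*1e-3
def world(q,xy,z):
    c,s=np.cos(q[2]),np.sin(q[2]); return np.c_[xy@np.array([[c,s],[-s,c]])+q[:2],np.full(len(xy),z+(q[3] if len(q)>3 else 0))]
def castmask(im):
    h=cv2.cvtColor(im,cv2.COLOR_RGB2HSV).astype(int); H,Sx,V=h[...,0],h[...,1],h[...,2]
    return ((H>100)&(H<125)&(Sx>110)&(V>60))|((H>12)&(H<32)&(Sx>50)&(V>70))
def score(q,data):
    e=0
    for s,m,(u0,v0) in data:
        P=np.vstack([world(q,D(),.010),world(q,D(),.044),world(q,D(2),.051)])
        px=(proj(s,P)-[u0,v0]+.5)*UP
        M=np.zeros(m.shape,np.uint8); cv2.fillConvexPoly(M,cv2.convexHull(px.astype(np.float32)).round().astype(np.int32),1)
        e+=1-(M&m).sum()/(M|m).sum()
    return e/len(data)
def fitcast(views,c,r,q0):
    data=[]
    for s,(u,v) in zip(views,c):
        u0,v0=int(u)-r,int(v)-r
        m=castmask(s["img"][v0:v0+2*r,u0:u0+2*r]).astype(np.float32)
        m=(cv2.resize(m,None,fx=UP,fy=UP,interpolation=cv2.INTER_LINEAR)>.5).astype(np.uint8)
        n,l,st,_=cv2.connectedComponentsWithStats(m); m=(l==1+st[1:,4].argmax()).astype(np.uint8)
        data.append((s,m,(u0,v0)))
    best=None
    for dy in(-.3,0,.3):
        x0=np.array(q0)+np.r_[0,0,dy,np.zeros(len(q0)-3)]
        sx=np.vstack([x0]+[x0+np.eye(len(q0))[i]*(.006 if i!=2 else .2) for i in range(len(q0))])
        o=minimize(score,x0,args=(data,),method="Nelder-Mead",options=dict(initial_simplex=sx,xatol=1e-4,fatol=1e-4))
        if best is None or o.fun<best.fun: best=o
    return best.x,best.fun
E
python3 - <<'E'
from fit import *
import pickle
S=pickle.load(open("scene.pkl","rb"));T=pickle.load(open("top.pkl","rb"))
lug=px2w(S,396,185.5,.008); top=px2w(S,385,175,.05); print("lug",lug,"top",top)
d=lug-top; yaw=np.arctan2(-d[0],d[1])
for v,c in(([S,T],[(386,178),(191,231)]),([S],[(386,178)]),([T],[(191,231)])): 
    q,f=fitcast(v,c,26,[top[0],top[1],yaw]); print(q.round(4),round(f,3),"lug pred",world(q,np.array([[0,.038]]),.01).round(4))
q,f=fitcast([S,T],[(386,178),(191,231)],26,[*q,0.]); print("free z",q.round(4),f)
# blue top height from scene depth
print("depth top",px2w(S,361+190/8,160+110/8), "depth seat floor",px2w(S,217,248),"rim z",px2w(S,168+140/4,213+150/4))
# seat centre two-view triangulation & at z
for s,u,v in((S,168+49.5,213+35.2),(T,290+49.5,171+32.5)): print("seat@.07",px2w(s,u,v,.07))
def tri(a,b):
    f=lambda P:np.r_[w2px(S,P)-a,w2px(T,P)-b]; r=least_squares(f,[.5,-.1,.05]); return r.x,r.cost
print("seat tri",tri((217.5,248.2),(339.5,203.5)))
print("orange mark@.059",px2w(S,168+285/4,213+118/4,.059),px2w(T,290+135/4,171+136/4,.059))
print("knob tri",tri((168+28/4,213+73/4),(290+303/4,171+254/4)))
# console corners in top at z=.058
for u,v in((434,344),(743,320),(763,522),(448,545)): print("corner",px2w(T,290+(u-400)/4,171+(v-300)/4,.058))
E
```

```text
lug [0.47330434 0.35413294 0.008     ] top [0.45610289 0.31959803 0.05      ]
[ 0.4509  0.3231 -0.6149] 0.292 lug pred [[0.4728 0.3542 0.01  ]]
[ 0.4508  0.323  -0.6108] 0.132 lug pred [[0.4726 0.3541 0.01  ]]
[ 0.4491  0.3228 -0.0878] 0.44 lug pred [[0.4524 0.3607 0.01  ]]
free z [ 0.4484  0.3256 -0.5621 -0.0042] 0.2893039303930393
depth top [0.45056601 0.32162104 0.04859839] depth seat floor [ 0.54440569 -0.20162824  0.05719278] rim z [ 0.54793155 -0.23812921  0.06937536]
seat@.07 [ 0.55364561 -0.20110862  0.07      ]
seat@.07 [ 0.54766014 -0.20069948  0.07      ]
seat tri (array([ 0.54853359, -0.20109584,  0.06220061]), np.float64(0.0254052713397431))
orange mark@.059 [ 0.54798101 -0.14234881  0.059     ] [ 0.54309973 -0.14658859  0.059     ]
knob tri (array([ 0.4409609 , -0.29675928,  0.03524324]), np.float64(0.1724795001960769))
corner [ 0.62425647 -0.05770151  0.058     ]
corner [ 0.64758741 -0.33226039  0.058     ]
corner [ 0.46834771 -0.34750735  0.058     ]
corner [ 0.44712899 -0.07028498  0.058     ]
```

```bash
cat > ring.py <<'E'
from fit import *
def ring(views,show=False):
    data=[]
    for s in views:
        c=w2px(s,[.548,-.2015,.065]).round().astype(int); r=34; u0,v0=c-r
        g=cv2.resize(cv2.cvtColor(s["img"][v0:v0+2*r,u0:u0+2*r],cv2.COLOR_RGB2GRAY),None,fx=UP,fy=UP,interpolation=cv2.INTER_CUBIC)
        g=g.astype(float); px=[]
        data.append((s,g,(u0,v0)))
    a=np.linspace(0,2*np.pi,72,endpoint=False); a=a[(abs(np.angle(np.exp(1j*(a-np.pi/2-.08))))>.5)]
    out=[]
    for s,g,o in data:
        # brightness on ring (39..45mm) minus just outside/inside at rim level
        def samp(q,r,z):
            P=np.c_[q[0]+r*np.cos(a),q[1]+r*np.sin(a),np.full(len(a),z)]
            p=(proj(s,P)-o+.5)*UP-.5
            return cv2.remap(g.astype(np.float32),p[:,0].astype(np.float32).reshape(-1,1),p[:,1].astype(np.float32).reshape(-1,1),cv2.INTER_LINEAR)[:,0]
        out.append(lambda q,samp=samp:-sum(samp(q,r,.07).mean() for r in(.037,.039,.042,.045,.047))+2.5*samp(q,.034,.07).mean()+2.5*samp(q,.051,.07).mean())
    res=[]
    for fs in [[f] for f in out]+[out]:
        o=minimize(lambda q:sum(f(q) for f in fs),[.548,-.2015],method="Nelder-Mead",options=dict(initial_simplex=[[.548,-.2015],[.554,-.2015],[.548,-.1955]]))
        res.append(o.x.round(4))
    return res
E
python3 - <<'E'
from ring import *
import pickle
S=pickle.load(open("scene.pkl","rb"));T=pickle.load(open("top.pkl","rb"))
print("ring S,T,both",ring([S,T]))
# lamp yaw from scene: orange notch line centroid near seat (orange, small)
for s,n,z in((S,"S",.0605),(T,"T",.0605)):
    h=cv2.cvtColor(s["img"],cv2.COLOR_RGB2HSV).astype(int); m=(h[...,0]<18)&(h[...,1]>120)&(h[...,2]>90)
    vs,us=np.nonzero(m); P=np.array([px2w(s,u,v,z) for u,v in zip(us,vs)])
    d=np.hypot(P[:,0]-.548,P[:,1]+.2015); k=(d>.035)&(d<.066)&(abs(P[:,0]-.543)<.02); print(n,k.sum(),P[k].mean(0) if k.any() else 0, P[k].min(0),P[k].max(0))
E
```

```text
Traceback (most recent call last):
  File "ring.py", line 20, in ring
    o=minimize(lambda q:sum(f(q) for f in fs),[.548,-.2015],method="Nelder-Mead",options=dict(initial_simplex=[[.548,-.2015],[.554,-.2015],[.548,-.1955]]))
  File "ring.py", line 20, in <lambda>
    o=minimize(lambda q:sum(f(q) for f in fs),[.548,-.2015],method="Nelder-Mead",options=dict(initial_simplex=[[.548,-.2015],[.554,-.2015],[.548,-.1955]]))
                        ~~~^^^^^^^^^^^^^^^^^^
  File "ring.py", line 20, in <genexpr>
    o=minimize(lambda q:sum(f(q) for f in fs),[.548,-.2015],method="Nelder-Mead",options=dict(initial_simplex=[[.548,-.2015],[.554,-.2015],[.548,-.1955]]))
                            ~^^^
  File "ring.py", line 17, in <lambda>
    out.append(lambda q,samp=samp:-sum(samp(q,r,.07).mean() for r in(.037,.039,.042,.045,.047))+2.5*samp(q,.034,.07).mean()+2.5*samp(q,.051,.07).mean())
                                   ~~~^^^^^^^^^^^^^^^^^^^^^^^^^^^^^^^^^^^^^^^^^^^^^^^^^^^^^^^^^
  File "ring.py", line 17, in <genexpr>
    out.append(lambda q,samp=samp:-sum(samp(q,r,.07).mean() for r in(.037,.039,.042,.045,.047))+2.5*samp(q,.034,.07).mean()+2.5*samp(q,.051,.07).mean())
                                       ~~~~^^^^^^^^^
  File "ring.py", line 15, in samp
    p=(proj(s,P)-o+.5)*UP-.5
       ~~~~~~~~~^~
TypeError: unsupported operand type(s) for -: 'float' and 'OptimizeResult'
```

Request:
move_arm:
  plan:
    - [[0,0,0,0.1,-0.08,0,0],[0,0,0,0.2,-0.16,0,0],[0,0,0,0.3,-0.25,0,0],[0,0,0,0.42,-0.34,0,0],[0,0,0,0.54,-0.42,0,0],[0,0,0,0.66,-0.5,0,0],[0,0,0,0.76,-0.6,0,0],[0,0,0,0.86,-0.68,0,0]]

```text
t: 1.1
tcp_pos: [0.2882, -0.4835, 0.2143]
tool_rot: [0.982, 0.19, -0.0, -0.0]
force: [0.6, 0.2, -0.2]
finger_gap: 0.998
```

```bash
sed -i 's/def samp(q,r,z):/def samp(q,r,z,s=s,g=g,o=o):/' ring.py
python3 - <<'E'
from ring import *
import pickle
S=pickle.load(open("scene.pkl","rb"));T=pickle.load(open("top.pkl","rb"))
print("ring S,T,both",ring([S,T]))
for s,n,z in((S,"S",.0605),(T,"T",.0605)):
    h=cv2.cvtColor(s["img"],cv2.COLOR_RGB2HSV).astype(int); m=(h[...,0]<18)&(h[...,1]>120)&(h[...,2]>90)
    vs,us=np.nonzero(m); P=np.array([px2w(s,u,v,z) for u,v in zip(us,vs)])
    d=np.hypot(P[:,0]-.548,P[:,1]+.2015); k=(d>.035)&(d<.066)&(abs(P[:,0]-.543)<.02); print(n,k.sum(),P[k].mean(0) if k.any() else 0, P[k].min(0),P[k].max(0))
E
```

```text
ring S,T,both [array([ 0.5508, -0.2007]), array([ 0.5496, -0.1998]), array([ 0.5505, -0.2006])]
S 12 [ 0.54702564 -0.14330897  0.0605    ] [ 0.54424883 -0.15011934  0.0605    ] [ 0.55022082 -0.13689682  0.0605    ]
T 7 [ 0.54445587 -0.14280818  0.0605    ] [ 0.54291274 -0.14733683  0.0605    ] [ 0.54649484 -0.13677504  0.0605    ]
```

Request:
move_arm:
  plan:
    - [[0,0,0,0.1,-0.08,0,0],[0,0,0,0.2,-0.16,0,0],[0,0,0,0.3,-0.25,0,0],[0,0,0,0.42,-0.34,0,0],[0,0,0,0.54,-0.42,0,0],[0,0,0,0.66,-0.5,0,0],[0,0,0,0.76,-0.6,0,0],[0,0,0,0.86,-0.68,0,0]]

```text
t: 2.1
tcp_pos: [0.3426, -0.3883, 0.2143]
tool_rot: [0.982, 0.19, -0.0, -0.0]
force: [-0.5, -0.3, -0.3]
finger_gap: 0.999
```

Request:
move_arm:
  plan:
    - [[0,0,0,0.1,-0.08,0,0],[0,0,0,0.2,-0.16,0,0],[0,0,0,0.3,-0.25,0,0],[0,0,0,0.42,-0.34,0,0],[0,0,0,0.54,-0.42,0,0],[0,0,0,0.66,-0.5,0,0],[0,0,0,0.76,-0.6,0,0],[0,0,0,0.86,-0.68,0,0]]

```text
t: 3.1
tcp_pos: [0.3969, -0.2931, 0.2143]
tool_rot: [0.982, 0.19, -0.0, -0.0]
force: [0.4, -0.2, -0.4]
finger_gap: 1.0
```

Request:
move_arm:
  plan:
    - [[0,0,0,0.1,-0.08,0,0],[0,0,0,0.2,-0.16,0,0],[0,0,0,0.3,-0.25,0,0],[0,0,0,0.42,-0.34,0,0],[0,0,0,0.54,-0.42,0,0],[0,0,0,0.66,-0.5,0,0],[0,0,0,0.76,-0.6,0,0],[0,0,0,0.86,-0.68,0,0]]

```text
t: 4.1
tcp_pos: [0.4513, -0.1979, 0.2143]
tool_rot: [0.982, 0.19, -0.0, -0.0]
force: [-1.0, 0.0, -1.3]
finger_gap: 1.002
```

Request:
move_arm:
  plan:
    - [[0,0,0,0.05,-0.12,0,0],[0,0,0,0.1,-0.25,0,0],[0,0,0,0.15,-0.38,0,0],[0,0,0,0.2,-0.5,0,0],[0,0,0,0.25,-0.62,0,0],[0,0,0,0.3,-0.75,0,0],[0,0,0,0.35,-0.88,0,0],[0,0,0,0.39,-1.0,0,0]]

```text
t: 5.1
tcp_pos: [0.4497, -0.0907, 0.2143]
tool_rot: [0.982, 0.19, -0.0, -0.0]
force: [-0.2, -1.0, -0.1]
finger_gap: 1.003
```

Request:
move_arm:
  plan:
    - [[0,0,0,0.05,-0.12,0,0],[0,0,0,0.1,-0.25,0,0],[0,0,0,0.15,-0.38,0,0],[0,0,0,0.2,-0.5,0,0],[0,0,0,0.25,-0.62,0,0],[0,0,0,0.3,-0.75,0,0],[0,0,0,0.35,-0.88,0,0],[0,0,0,0.39,-1.0,0,0]]

```text
t: 6.1
tcp_pos: [0.4486, 0.0167, 0.2143]
tool_rot: [0.982, 0.19, 0.0, -0.0]
force: [0.2, -0.1, 0.4]
finger_gap: 1.004
```

Request:
move_arm:
  plan:
    - [[0,0,0,0.05,-0.12,0,0],[0,0,0,0.1,-0.25,0,0],[0,0,0,0.15,-0.38,0,0],[0,0,0,0.2,-0.5,0,0],[0,0,0,0.25,-0.62,0,0],[0,0,0,0.3,-0.75,0,0],[0,0,0,0.35,-0.88,0,0],[0,0,0,0.39,-1.0,0,0]]

```text
t: 7.1
tcp_pos: [0.4474, 0.124, 0.2143]
tool_rot: [0.982, 0.19, 0.0, -0.0]
force: [0.1, -0.4, -0.0]
finger_gap: 1.003
```

Request:
move_arm:
  plan:
    - [[0,0,0,0.05,-0.12,0,0],[0,0,0,0.1,-0.25,0,0],[0,0,0,0.15,-0.38,0,0],[0,0,0,0.2,-0.5,0,0],[0,0,0,0.25,-0.62,0,0],[0,0,0,0.3,-0.75,0,0],[0,0,0,0.35,-0.88,0,0],[0,0,0,0.39,-1.0,0,0]]

```text
t: 8.1
tcp_pos: [0.4463, 0.2313, 0.2143]
tool_rot: [0.982, 0.19, 0.0, -0.0]
force: [0.4, -0.7, 0.3]
finger_gap: 1.0
```

Request:
move_arm:
  plan:
    - [[0,0,-0.09,0.05,-0.1,0.1,0],[0,0,-0.18,0.1,-0.21,0.2,0],[0,0,-0.27,0.15,-0.32,0.3,0],[0,0,-0.36,0.2,-0.43,0.4,0],[0,0,-0.46,0.25,-0.54,0.5,0],[0,0,-0.56,0.3,-0.65,0.6,0],[0,0,-0.65,0.35,-0.75,0.7,0],[0,0,-0.73,0.387,-0.833,0.8,0]]

```text
t: 9.1
tcp_pos: [0.4511, 0.323, 0.1339]
tool_rot: [0.887, 0.461, 0.0, 0.0]
force: [0.7, -0.7, 0.1]
finger_gap: 0.997
```

Run:
```python
from h import *
r=status.sense(); q=r["tool_rot"]; print(r["tcp_pos"],2*np.arctan2(q[1],q[0]))
s=snapshot("scene"); u,v=w2px(s,[.451,.323,.05]).astype(int); save("pre.png",s["img"],(u-50,v-45,u+50,v+30),6)
P=r["tcp_pos"].copy();print(u-50,v-45)
for z in(P[2]-.022,.051,.01):
    print(w2px(s,[P[0],P[1],z]))
```

```text
[0.45105324 0.32304435 0.13392424] 0.9584390630473989
335 128
[388.64006877 159.12648423]
[385.3918364 173.2137089]
[383.32032237 182.18207565]
```

View pics/pre.png

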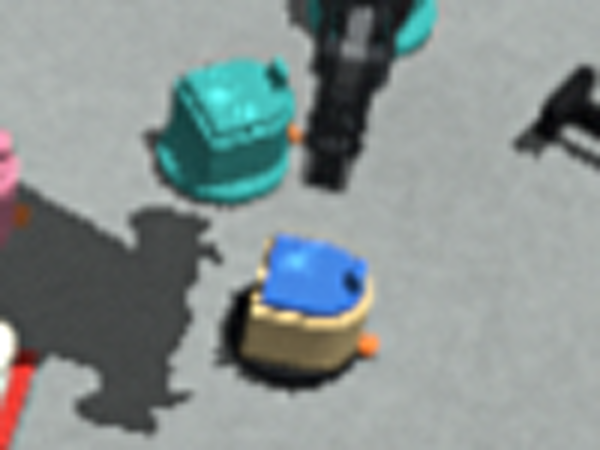

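The picture shows the cast undisturbed, its tray at crop (315,275) and lug at (368,345). One finger's tip is at crop (325,185). I'll check that tip's position against depth.

Run:
```python
from h import *
s=snapshot("scene");t=snapshot("top")
for cu,cv in((325,175),(325,160),(330,140),(335,110),(345,70),(355,30)): print(px2w(s,335+cu/6,128+cv/6).round(3))
d=np.array([.8163,-.5777,0])
for k in(.0425,-.0425,.055,-.055):
    for z in(.112,.125): P=np.r_[.451,.323,z]+d*k; print(k,z,(w2px(s,P)-[335,128])*6)
# point cloud near gripper
for s_ in(s,t):
    P=np.array([px2w(s_,u,v) for v in range(1,419,1) for u in range(1,559,1) if abs(u-w2px(s_,[.451,.323,.1])[0])<40 and abs(v-w2px(s_,[.451,.323,.1])[1])<40])
    k=(P[:,2]>.085)&(np.hypot(P[:,0]-.451,P[:,1]-.323)<.09); Q=P[k]-[.451,.323,0]; a=Q[:,:2]@d[:2]; b=Q[:,:2]@[.5777,.8163]
    for lo,hi in((.09,.12),(.12,.14),(.14,.16),(.16,.2)):
        m=(Q[:,2]>lo)&(Q[:,2]<hi)
        if m.sum(): print(lo,m.sum(),"a",np.percentile(a[m],[2,50,98]).round(3),"b",np.percentile(b[m],[2,50,98]).round(3))
```

```text
[0.495 0.292 0.178]
[0.498 0.289 0.191]
[0.508 0.282 0.216]
[0.506 0.282 0.234]
[0.505 0.284 0.256]
[0.491 0.294 0.263]
0.0425 0.112 [305.62873694 253.23510005]
0.0425 0.125 [309.91568175 234.62137689]
-0.0425 0.112 [337.27643485 122.14558404]
-0.0425 0.125 [341.63433208 103.207957  ]
0.055 0.112 [300.78341894 273.26887069]
0.055 0.125 [305.0578769  254.71124211]
-0.055 0.112 [341.74707844 103.5941484 ]
-0.055 0.125 [346.11351078  84.61674413]
0.16 47 a [0.042 0.053 0.056] b [-0.012 -0.001  0.01 ]
0.16 7 a [0.041 0.046 0.054] b [-0.013 -0.011 -0.008]
```

Run:
```python
from h import *
import pickle
S=pickle.load(open("scene.pkl","rb"));s=snapshot("scene");t=snapshot("top")
print("initial fingertips"); 
for u,v in((22,216),(23,210),(72,200),(71,196),(62,160)): print(px2w(S,u/1.4,v/1.4).round(3))
# whole point cloud of the gripper now
def cloud(s,c,h):
    u,v=w2px(s,c); return np.array([px2w(s,a,b) for b in range(max(1,int(v)-h),min(419,int(v)+h)) for a in range(max(1,int(u)-h),min(559,int(u)+h))])
for nm,I,c,tz in(("start",S,[.233,-.58,.2],.214),("now scene",s,[.451,.323,.17],.134),("now top",t,[.451,.323,.17],.134)):
    P=cloud(I,c,60); k=np.hypot(P[:,0]-c[0],P[:,1]-c[1])<.07; z=P[k,2]; z=z[z>.08]
    print(nm,tz,np.percentile(z,[0,1,5,20,50]).round(3),len(z))
print(status.sense()["tcp_pos"],status.sense()["t"],status.sense()["q"].round(3))
```

```text
initial fingertips
[ 0.26  -0.614  0.272]
[-0.061 -0.72  -0.002]
[ 0.229 -0.533  0.253]
[ 0.226 -0.532  0.26 ]
[ 0.223 -0.517  0.341]
start 0.214 [0.082 0.091 0.093 0.291 0.333] 1981
now scene 0.134 [0.163 0.176 0.227 0.266 0.322] 1594
now top 0.134 [0.171 0.214 0.244 0.454 0.48 ] 1816
[0.45105739 0.3221771  0.13450115] 9.35 [ 0.419  0.541  1.688 -0.     0.912  1.034]
```

Depth puts the open fingertips about 40 mm above where the text implies, both here and at the start pose. I'll go down to a height that is safe either way and look again.

Request:
move_arm:
  plan:
    - [[0,0,0,0,0,0.1,0],[0,0,0,0,0,0.2,0],[0,0,0,0,0,0.35,0],[0,0,0,0,0,0.5,0],[0,0,0,0,0,0.65,0],[0,0,0,0,0,0.8,0],[0,0,0,0,0,0.9,0],[0,0,0,0,0,0.9,0]]

```text
t: 10.35
tcp_pos: [0.4505, 0.3219, 0.0433]
tool_rot: [0.888, 0.46, -0.001, -0.0]
force: [1.2, -0.2, 0.6]
finger_gap: 1.002
```

```bash
cat > tip.py <<'E'
from h import *
def tips(s,c,ang):
    u,v=w2px(s,c); h=45
    P=np.array([px2w(s,a,b) for b in range(max(1,int(v)-h),min(419,int(v)+h)) for a in range(max(1,int(u)-h),min(559,int(u)+h))])
    Q=P-np.r_[c[:2],0]; d=np.array([np.cos(ang),np.sin(ang)]); a=Q[:,:2]@d; b=Q[:,:2]@[-d[1],d[0]]
    for sg in(1,-1):
        k=(a*sg>.030)&(a*sg<.07)&(abs(b)<.015)&(Q[:,2]>.012); 
        if k.sum(): print("finger",sg,k.sum(),"zmin..",np.percentile(Q[k,2],[0,2,5,10,50]).round(3),"a",np.percentile(a[k],[5,50,95]).round(3),"b",np.percentile(b[k],[5,50,95]).round(3))
E
python3 - <<'E'
from tip import *
s=snapshot("scene"); r=status.sense(); print(r["tcp_pos"],r["force"])
tips(s,[.451,.323,.08],-.6149)
u,v=w2px(s,[.451,.323,.05]).astype(int); save("pre2.png",s["img"],(u-50,v-45,u+50,v+30),6)
E
```

```text
[0.45096278 0.32208868 0.04397094] [ 0.41031485 -0.64933292  0.73501624]
finger 1 584 zmin.. [0.075 0.083 0.094 0.132 0.202] a [0.031 0.036 0.069] b [-0.013 -0.001  0.012]
```

View pics/pre2.png

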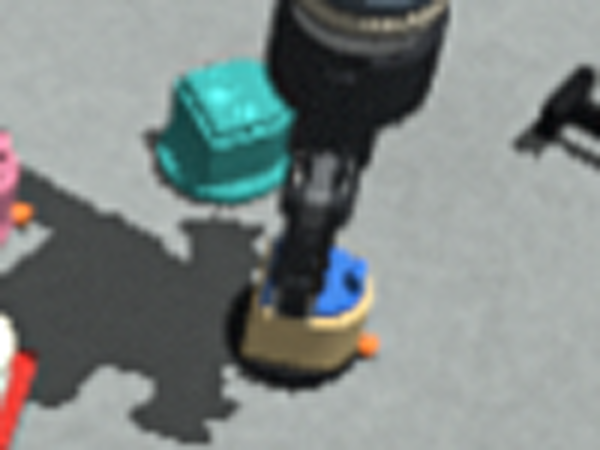

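The near finger's tip is at crop (295,317). On the plane of that finger this is z ≈ 0.075 with the TCP at 0.044, so the fingertips really do stand about 40 mm farther back than the text says. I'm going with what the camera shows and lowering by 47 mm, gently.

Request:
move_arm:
  plan:
    - [[0,0,0,0,0,0.07,0],[0,0,0,0,0,0.14,0],[0,0,0,0,0,0.21,0],[0,0,0,0,0,0.28,0],[0,0,0,0,0,0.34,0],[0,0,0,0,0,0.4,0],[0,0,0,0,0,0.44,0],[0,0,0,0,0,0.47,0]]

```text
t: 11.4
tcp_pos: [0.451, 0.3221, -0.0029]
tool_rot: [0.888, 0.46, -0.0, -0.0]
force: [0.2, 0.1, 0.1]
finger_gap: 1.001
```

Run:
```python
from tip import *
s=snapshot("scene"); r=status.sense(); print(r["tcp_pos"],r["force"])
d=np.array([.8163,-.5777,0]);u,v=w2px(s,[.451,.323,.05]).astype(int)
for a in(.0425,.05,.057):
    for z in(.01,.02,.03): print(a,z,((w2px(s,np.r_[.451,.323,z]+d*a)-[u-50,v-45])*6).round())
save("pre3.png",s["img"],(u-50,v-45,u+50,v+30),6)
```

```text
[ 0.45089719  0.32202301 -0.00318381] [-0.57132424 -0.08361944  0.56951963]
0.0425 0.01 [274. 390.]
0.0425 0.02 [277. 377.]
0.0425 0.03 [280. 365.]
0.05 0.01 [271. 402.]
0.05 0.02 [274. 389.]
0.05 0.03 [277. 376.]
0.057 0.01 [269. 413.]
0.057 0.02 [271. 400.]
0.057 0.03 [274. 387.]
```

View pics/pre3.png

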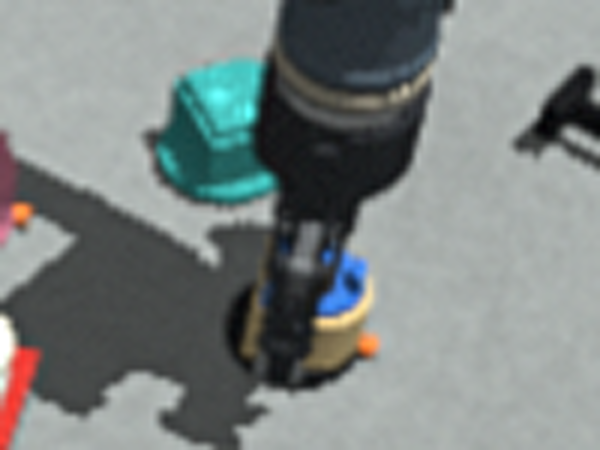

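The near finger's tip is at crop (278,387), z ≈ 0.025 beside the stone, with the cast undisturbed. I'll close now.

Request:
move_arm:
  plan:
    - [[0,0,0,0,0,0,0.2],[0,0,0,0,0,0,0.35],[0,0,0,0,0,0,0.5],[0,0,0,0,0,0,0.7],[0,0,0,0,0,0,1],[0,0,0,0,0,0,1],[0,0,0,0,0,0,1],[0,0,0,0,0,0,1]]
  force: 40

```text
t: 12.45
tcp_pos: [0.4513, 0.3223, -0.0023]
tool_rot: [0.888, 0.46, 0.0, -0.0]
force: [-0.4, 0.7, 5.6]
finger_gap: 0.576
```

Request:
move_arm:
  plan:
    - [[0,0,0,0,0,-0.03,1],[0,0,0,0,0,-0.1,1],[0,0,0,0,0,-0.2,1],[0,0,0,0,0,-0.35,1],[0,0,0,0,0,-0.5,1],[0,0,0,0,0,-0.7,1],[0,0,0,0,0,-0.85,1],[0,0,0,0,0,-1,1]]

```text
t: 13.45
tcp_pos: [0.451, 0.3221, 0.0985]
tool_rot: [0.888, 0.46, 0.0, 0.0]
force: [-0.1, 0.0, -2.2]
finger_gap: 0.582
```

Run:
```python
from tip import *
s=snapshot("scene"); t=snapshot("top"); r=status.sense(); print(r["tcp_pos"],r["force"],r["finger_gap"]); 
u,v=w2px(s,[.451,.323,.13]).astype(int); u0,v0=u-35,v-30
a=cv2.resize(s["img"][v0:v0+75,u0:u0+75],(600,600),interpolation=cv2.INTER_CUBIC); print(u0,v0,8)
save("lift.png",a)
```

```text
[0.45223332 0.32269129 0.09928379] [-0.11113971 -0.4349084  -1.64457635] 0.5780601538534472
354 124 8
```

View pics/lift.png

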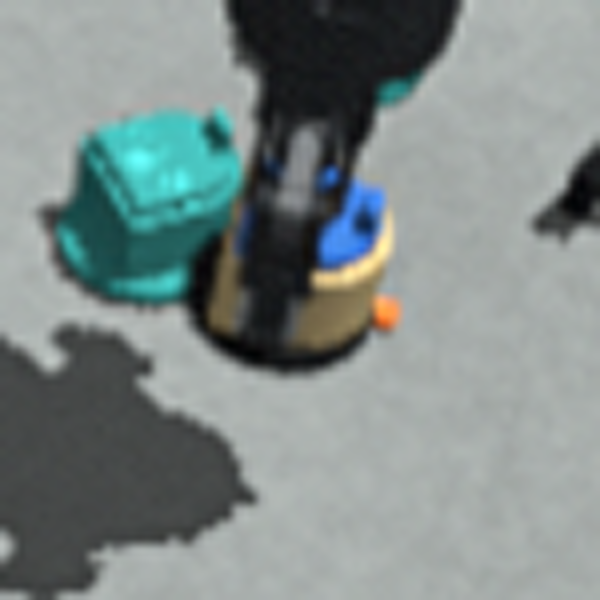

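The cast is held: opening 0.578, about 49 mm, and about 2 N of weight. The lug is at crop (385,313) and there is no tilt. I'll carry it up and over the lamp head to above the seat.

Request:
move_arm:
  plan:
    - [[0,0,0,-0.04,0.04,-0.12,1],[0,0,0,-0.12,0.12,-0.25,1],[0,0,0,-0.24,0.25,-0.4,1],[0,0,0,-0.38,0.38,-0.55,1],[0,0,0,-0.5,0.52,-0.7,1],[0,0,0,-0.64,0.66,-0.85,1],[0,0,0,-0.78,0.8,-0.95,1],[0,0,0,-0.92,0.95,-1,1]]

```text
t: 14.55
tcp_pos: [0.4762, 0.1906, 0.1988]
tool_rot: [0.888, 0.46, 0.001, 0.0]
force: [0.7, -0.4, -2.2]
finger_gap: 0.578
```

Request:
move_arm:
  plan:
    - [[0,0,0,-0.11,0.12,0,1],[0,0,0,-0.23,0.24,0,1],[0,0,0,-0.34,0.36,0,1],[0,0,0,-0.46,0.48,0,1],[0,0,0,-0.58,0.6,0,1],[0,0,0,-0.69,0.72,0,1],[0,0,0,-0.81,0.83,0,1],[0,0,0,-0.92,0.95,0,1]]

```text
t: 15.55
tcp_pos: [0.5002, 0.0612, 0.1973]
tool_rot: [0.888, 0.46, -0.0, -0.0]
force: [0.2, 0.4, -2.2]
finger_gap: 0.579
```

Request:
move_arm:
  plan:
    - [[0,0,0,-0.11,0.12,0,1],[0,0,0,-0.23,0.24,0,1],[0,0,0,-0.34,0.36,0,1],[0,0,0,-0.46,0.48,0,1],[0,0,0,-0.58,0.6,0,1],[0,0,0,-0.69,0.72,0,1],[0,0,0,-0.81,0.83,0,1],[0,0,0,-0.92,0.95,0,1]]

```text
t: 16.55
tcp_pos: [0.5248, -0.0688, 0.1973]
tool_rot: [0.888, 0.46, -0.0, -0.0]
force: [0.7, -0.0, -3.2]
finger_gap: 0.578
```

Request:
move_arm:
  plan:
    - [[0,0,-0.1,-0.13,0.13,0,1],[0,0,-0.22,-0.27,0.27,0,1],[0,0,-0.34,-0.41,0.41,0,1],[0,0,-0.46,-0.54,0.54,0,1],[0,0,-0.58,-0.67,0.68,0,1],[0,0,-0.7,-0.8,0.81,0,1],[0,0,-0.8,-0.9,0.92,0,1],[0,0,-0.88,-0.934,0.976,0,1]]

```text
t: 17.55
tcp_pos: [0.5508, -0.2019, 0.1972]
tool_rot: [0.679, 0.734, -0.0, 0.0]
force: [0.1, -0.7, -2.8]
finger_gap: 0.579
```

Run:
```python
from ring import *
r=status.sense(); q=r["tool_rot"]; p=r["tcp_pos"]; print(p,r["force"],r["finger_gap"],"toolx",2*np.arctan2(q[1],q[0]))
s=snapshot("scene");t=snapshot("top")
P=[p[0],p[1],p[2]+.0025+.025]
a=[]
for I,f in((s,7),(t,9)):
    w=400//f; h=560//f; u,v=w2px(I,P).astype(int); u0,v0=u-w//2,v-h//2+10; print(u0,v0,f)
    a.append(cv2.resize(I["img"][v0:v0+h,u0:u0+w],(w*f,h*f),interpolation=cv2.INTER_CUBIC)[:560])
h=min(x.shape[0] for x in a); print(a[0].shape); save("above.png",np.hstack([x[:h] for x in a]))
# lug orange pixels in scene at expected height
zl=p[2]+.0025+.008
hh=cv2.cvtColor(s["img"],cv2.COLOR_RGB2HSV).astype(int); m=(hh[...,0]<18)&(hh[...,1]>130)&(hh[...,2]>90)
vs,us=np.nonzero(m); Q=np.array([px2w(s,u,v,zl) for u,v in zip(us,vs)]); k=np.hypot(*(Q[:,:2]-p[:2]).T)<.05
print("lug",Q[k].mean(0),k.sum(),"pred",p[0]-.0395*np.sin(.078),p[1]+.0395*np.cos(.078))
```

```text
[ 0.55080198 -0.20187764  0.19717826] [ 0.06157329 -0.69599802 -2.76957693] 0.579260082457074 toolx 1.6486009115806217
181 182 7
324 176 9
(560, 399, 3)
lug [ 0.5483694  -0.16405267  0.20767826] 13 pred 0.5477241016275882 -0.1624977420033315
```

View pics/above.png

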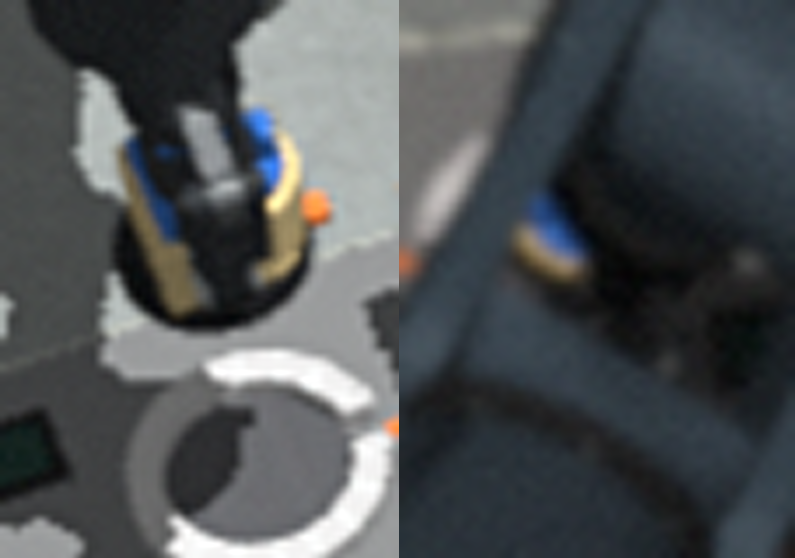

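Held level above the seat: plate at left crop x 115–312, lug at (316,207), notch at about (370,415) to the same side. I'll lower to 25 mm above the rim and compare projections there.

Request:
move_arm:
  plan:
    - [[0,0,0,0,0,0.1,1],[0,0,0,0,0.01,0.25,1],[0,0,0,0.01,0,0.4,1],[0,0,0,0.01,0,0.55,1],[0,0,0,0.014,-0.005,0.7,1],[0,0,0,0.014,-0.005,0.85,1],[0,0,0,0.014,-0.005,0.97,1],[0,0,0,0.014,-0.005,1,1]]

```text
t: 18.65
tcp_pos: [0.5495, -0.1987, 0.0962]
tool_rot: [0.68, 0.734, -0.0, -0.001]
force: [0.4, 0.7, -2.0]
finger_gap: 0.576
```

Run:
```python
from ring import *
r=status.sense(); q=r["tool_rot"]; p=r["tcp_pos"]; print(p,r["force"],"toolx",2*np.arctan2(q[1],q[0]))
s=snapshot("scene"); u0,v0,f=172,205,8
img=cv2.resize(s["img"][v0:v0+75,u0:u0+100],(800,600),interpolation=cv2.INTER_CUBIC)
a=np.linspace(0,2*np.pi,73)
def circ(c,rad,z,col):
    L=((proj(s,np.c_[c[0]+rad*np.cos(a),c[1]+rad*np.sin(a),np.full(73,z)])-[u0,v0]+.5)*f).round().astype(np.int32)
    cv2.polylines(img,[L],True,col,1)
zu=p[2]+.0025
circ(p,.034,zu+.01,(255,0,255)); circ(p,.031,zu,(255,0,255)); circ([.5502,-.2005],.036,.07,(0,255,0)); circ([.5502,-.2005],.048,.07,(0,255,0))
y=.078; R=np.array([[np.cos(y),-np.sin(y)],[np.sin(y),np.cos(y)]])
def box(c,x,y0,y1,z,col):
    B=np.array([[-x,y0],[x,y0],[x,y1],[-x,y1]])@R.T+c
    cv2.polylines(img,[((proj(s,np.c_[B,np.full(4,z)])-[u0,v0]+.5)*f).round().astype(np.int32)],True,col,1)
box(p[:2],.005,.034,.041,zu+.01,(255,0,255)); box([.5502,-.2005],.007,.036,.048,.07,(0,255,0))
save("close.png",img)
```

```text
[ 0.54952338 -0.1987157   0.09621069] [ 0.42691169  0.66462143 -2.01961678] toolx 1.647257103678202
```

View pics/close.png

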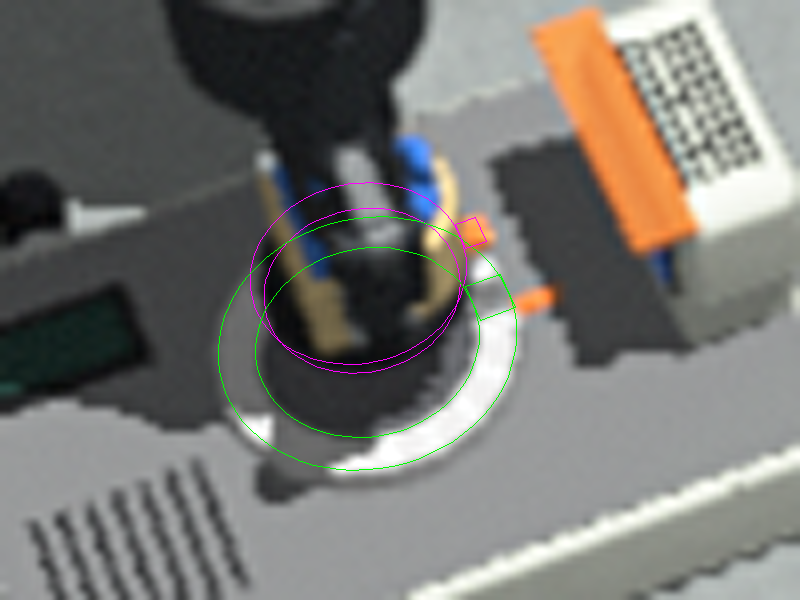

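Magenta shows the predicted plate and lug and green the predicted ring and notch. The ring matches the white rim, for example its right edge at (518,335). The lug at (475,235) sits about 1 px to the right of prediction, consistent with the carrier lying about 1 mm ahead of the TCP. I'll correct by about 2 mm and go down with force checks.

Request:
move_arm:
  plan:
    - [[0,0,0,-0.01,0.004,0.03,1],[0,0,0,-0.023,0.008,0.07,1],[0,0,0,-0.023,0.008,0.12,1],[0,0,0,-0.023,0.008,0.17,1],[0,0,0,-0.023,0.008,0.21,1],[0,0,0,-0.023,0.008,0.25,1],[0,0,0,-0.023,0.008,0.28,1],[0,0,0,-0.023,0.008,0.3,1]]

```text
t: 19.7
tcp_pos: [0.5509, -0.2012, 0.0671]
tool_rot: [0.68, 0.734, -0.0, -0.0]
force: [0.4, -0.2, -2.4]
finger_gap: 0.578
```

Request:
move_arm:
  plan:
    - [[0,0,0,0,0,0.005,1],[0,0,0,0,0,0.01,1],[0,0,0,0,0,0.015,1],[0,0,0,0,0,0.02,1],[0,0,0,0,0,0.025,1],[0,0,0,0,0,0.03,1],[0,0,0,0,0,0.03,1],[0,0,0,0,0,0.03,1]]

```text
t: 20.7
tcp_pos: [0.551, -0.2012, 0.0643]
tool_rot: [0.68, 0.734, 0.0, 0.0]
force: [0.4, -0.1, -2.2]
finger_gap: 0.576
```

Request:
move_arm:
  plan:
    - [[0,0,0,0,0,0.005,1],[0,0,0,0,0,0.01,1],[0,0,0,0,0,0.015,1],[0,0,0,0,0,0.02,1],[0,0,0,0,0,0.025,1],[0,0,0,0,0,0.03,1],[0,0,0,0,0,0.03,1],[0,0,0,0,0,0.03,1]]

```text
t: 21.7
tcp_pos: [0.551, -0.2012, 0.0613]
tool_rot: [0.68, 0.734, 0.0, 0.0]
force: [-0.5, 0.0, -1.8]
finger_gap: 0.579
```

```bash
python3 -c "
from h import *
r=status.sense();print(r['tcp_pos'],r['force'],r['ft_torque'])"
```

```text
[ 0.55098482 -0.20116769  0.06131583] [-0.48562351  0.04741139 -1.75618654] [-0.06812663  0.00153238  0.03127522]
```

Request:
move_arm:
  plan:
    - [[0,0,0,0,0,0.005,1],[0,0,0,0,0,0.01,1],[0,0,0,0,0,0.015,1],[0,0,0,0,0,0.02,1],[0,0,0,0,0,0.025,1],[0,0,0,0,0,0.03,1],[0,0,0,0,0,0.03,1],[0,0,0,0,0,0.03,1]]

```text
t: 22.7
tcp_pos: [0.551, -0.2012, 0.0583]
tool_rot: [0.68, 0.734, 0.0, -0.0]
force: [0.1, 0.2, -2.2]
finger_gap: 0.58
```

Request:
move_arm:
  plan:
    - [[0,0,0,0,0,0.002,1],[0,0,0,0,0,0.004,1],[0,0,0,0,0,0.006,1],[0,0,0,0,0,0.008,1],[0,0,0,0,0,0.01,1],[0,0,0,0,0,0.01,1],[0,0,0,0,0,0.01,1],[0,0,0,0,0,0.01,1]]

```text
t: 23.7
tcp_pos: [0.551, -0.2012, 0.0577]
tool_rot: [0.68, 0.734, 0.0, 0.0]
force: [-1.0, 1.0, 5.5]
finger_gap: 0.576
```

Contact came at TCP z 0.0577, the home height (0.0575 expected), with only about 8 N. I'll release, retreat upwards and check.

Request:
move_arm:
  plan:
    - [[0,0,0,0,0,0,0.4],[0,0,0,0,0,0,0.35],[0,0,0,0,0,0,0.3],[0,0,0,0,0,0,0.2],[0,0,0,0,0,0,0.1],[0,0,0,0,0,0,0],[0,0,0,0,0,0,0],[0,0,0,0,0,-0.03,0]]

```text
t: 24.7
tcp_pos: [0.5508, -0.2011, 0.0602]
tool_rot: [0.68, 0.734, -0.0, -0.0]
force: [-0.4, -0.0, -0.1]
finger_gap: 1.0
```

Request:
move_arm:
  plan:
    - [[0,0,0,0,0,-0.08,0],[0,0,0,0,0,-0.2,0],[0,0,0,0,0,-0.35,0],[0,0,0,0,0,-0.5,0],[0,0,0,0,0,-0.65,0],[0,0,0,0,0,-0.8,0],[0,0,0,0,0,-0.95,0],[0,0,0,0,0,-1,0]]

```text
t: 25.7
tcp_pos: [0.5516, -0.2015, 0.1617]
tool_rot: [0.68, 0.734, 0.0, 0.001]
force: [0.0, 0.2, 0.4]
finger_gap: 0.998
```

Run:
```python
from ring import *
r=status.sense(); p=r["tcp_pos"]; print(r["t"],p,r["force"],r["finger_gap"])
s=snapshot("scene"); u0,v0,f=160,205,8
img=cv2.resize(s["img"][v0:v0+75,u0:u0+100],(800,600),interpolation=cv2.INTER_CUBIC)
a=np.linspace(0,2*np.pi,73); c=[.5505,-.2006]
for rad,z,col in((.034,.07,(255,0,255)),(.048,.07,(0,255,0))):
    L=((proj(s,np.c_[c[0]+rad*np.cos(a),c[1]+rad*np.sin(a),np.full(73,z)])-[u0,v0]+.5)*f).round().astype(np.int32); cv2.polylines(img,[L],True,col,1)
save("home.png",img)
g=lambda u,v:px2w(s,u0+u/f,v0+v/f).round(4)
m=castmask(s["img"]); 
hh=cv2.cvtColor(s["img"],cv2.COLOR_RGB2HSV); m=(hh[...,0]>100)&(hh[...,0]<125)&(hh[...,1]>110); vs,us=np.nonzero(m)
P=np.array([px2w(s,u,v) for u,v in zip(us,vs)]); k=np.hypot(P[:,0]-.55,P[:,1]+.2)<.05; print("tray z",np.percentile(P[k,2],[10,50,90]),k.sum())
m=(hh[...,0]<18)&(hh[...,1]>130)&(hh[...,2]>90); vs,us=np.nonzero(m); P=np.array([px2w(s,u,v,.069) for u,v in zip(us,vs)]); d=np.hypot(P[:,0]-.5505,P[:,1]+.2006); k=(d<.045); print("lug",P[k].mean(0) if k.any() else None,k.sum())
```

```text
25.7 [ 0.55156176 -0.20145886  0.16171764] [0.03761771 0.24175858 0.36939514] 0.9983304905649766
tray z [0.10749929 0.10967336 0.11236102] 197
lug [ 0.54741105 -0.16274723  0.069     ] 10
```

View pics/home.png

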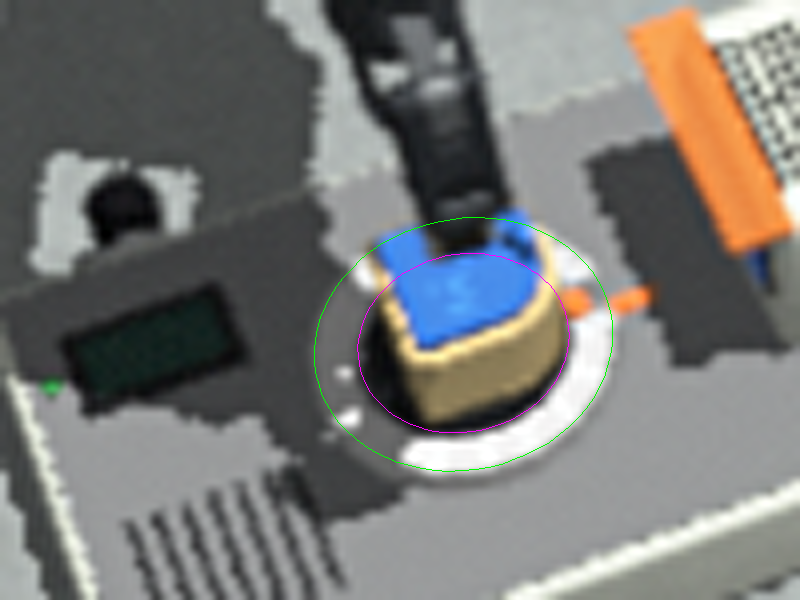

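Seated: the plate lies inside the bore (magenta), the lug sits in the notch at (578,303) in line with the orange line (635,298), and the tray surface is at z ≈ 0.110. The knob head is at crop (122,212). Now over to the knob.

Request:
move_arm:
  plan:
    - [[0,0,0.1,-0.04,-0.05,0,0],[0,0,0.22,-0.09,-0.12,0,0],[0,0,0.35,-0.15,-0.2,0,0],[0,0,0.48,-0.21,-0.28,0,0],[0,0,0.61,-0.27,-0.36,0,0],[0,0,0.75,-0.33,-0.44,0,0],[0,0,0.88,-0.38,-0.52,0,0],[0,0,1,-0.43,-0.58,0,0]]

```text
t: 26.75
tcp_pos: [0.4957, -0.2484, 0.1597]
tool_rot: [0.909, 0.416, -0.0, -0.001]
force: [-0.7, -0.3, 0.3]
finger_gap: 1.0
```

Request:
move_arm:
  plan:
    - [[0,0,0.1,-0.08,-0.01,0,0],[0,0,0.22,-0.17,-0.03,0,0],[0,0,0.35,-0.27,-0.04,0,0],[0,0,0.48,-0.37,-0.06,0,0],[0,0,0.61,-0.47,-0.07,0,0],[0,0,0.75,-0.57,-0.09,0,0],[0,0,0.88,-0.65,-0.1,0,0],[0,0,1,-0.72,-0.11,0,0]]

```text
t: 27.75
tcp_pos: [0.4406, -0.2959, 0.1598]
tool_rot: [0.999, 0.037, -0.0, -0.001]
force: [0.3, 1.5, 0.5]
finger_gap: 0.999
```

Run:
```python
from ring import *
import pickle
S=pickle.load(open("scene.pkl","rb"));T=pickle.load(open("top.pkl","rb"))
r=status.sense(); q=r["tool_rot"]; print(r["tcp_pos"],"toolx",2*np.arctan2(q[1],q[0]),r["q"].round(2))
pts=[]
for s in(S,T):
    u,v=w2px(s,[.442,-.2968,.038]); u,v=int(round(u)),int(round(v)); g=s["img"].max(2)[v-10:v+11,u-10:u+11]
    n,l,st,ce=cv2.connectedComponentsWithStats((g<45).astype(np.uint8)); 
    i=1+st[1:,4].argmax(); pts.append(ce[i]+[u-10,v-10]); print(st[i],pts[-1], "ray@.038",px2w(s,*pts[-1],.038))
f=lambda P:np.r_[w2px(S,P)-pts[0],w2px(T,P)-pts[1]]; o=least_squares(f,[.44,-.3,.04]); print("knob",o.x,o.cost)
```

```text
[ 0.44064348 -0.29593097  0.15977961] toolx 0.07309492237577955 [-0.8   0.48  1.72 -0.    0.94  0.7 ]
[ 6  6  9  8 46] [174.69565217 230.45652174] ray@.038 [ 0.440427  -0.2959947  0.038    ]
[ 8  8  6  7 37] [365.32432432 234.89189189] ray@.038 [ 0.43919528 -0.29634593  0.038     ]
knob [ 0.43929718 -0.29625742  0.03653091] 0.008545511157561591
```

Request:
move_arm:
  plan:
    - [[0,0,0,0,0,0.1,0],[0,0,0,0,0,0.22,0],[0,0,0,0,0,0.35,0],[0,0,0,0,0,0.5,0],[0,0,0,0,0,0.65,0],[0,0,0,0,0,0.8,0],[0,0,0,0,0,0.92,0],[0,0,0,0,0,1,0]]

```text
t: 28.75
tcp_pos: [0.4411, -0.2959, 0.0594]
tool_rot: [0.999, 0.038, -0.0, -0.0]
force: [0.2, 0.4, 0.5]
finger_gap: 1.0
```

Request:
move_arm:
  plan:
    - [[0,0,0,0,0,0.09,0],[0,0,0,0,0,0.18,0],[0,0,0,0,0,0.27,0],[0,0,0,0,0,0.36,0],[0,0,0,0,0,0.45,0],[0,0,0,0,0,0.52,0],[0,0,0,0,0,0.57,0],[0,0,0,0,0,0.59,0]]

```text
t: 29.75
tcp_pos: [0.4412, -0.2959, 0.001]
tool_rot: [0.999, 0.038, -0.0, -0.0]
force: [-0.8, -0.1, 0.1]
finger_gap: 1.001
```

Request:
move_arm:
  plan:
    - [[0,0,0,0,0,0,0.2],[0,0,0,0,0,0,0.35],[0,0,0,0,0,0,0.5],[0,0,0,0,0,0,0.6],[0,0,0,0,0,0,0.7],[0,0,0,0,0,0,1],[0,0,0,0,0,0,1],[0,0,0,0,0,0,1]]
  force: 40

```text
t: 30.75
tcp_pos: [0.4412, -0.2957, 0.0015]
tool_rot: [0.999, 0.038, -0.0, -0.0]
force: [-1.4, 3.4, 5.7]
finger_gap: 0.285
```

Run:
```python
from h import *
r=status.sense(); print(r["tcp_pos"],r["force"],r["finger_gap"]*85)
s=snapshot("scene"); save("knob.png",s["img"],(140,190,240,265),8)
```

```text
[ 0.44115918 -0.29567801  0.00152376] [-1.44957668  3.40187468  5.68143994] 24.20685804373992
```

View pics/knob.png

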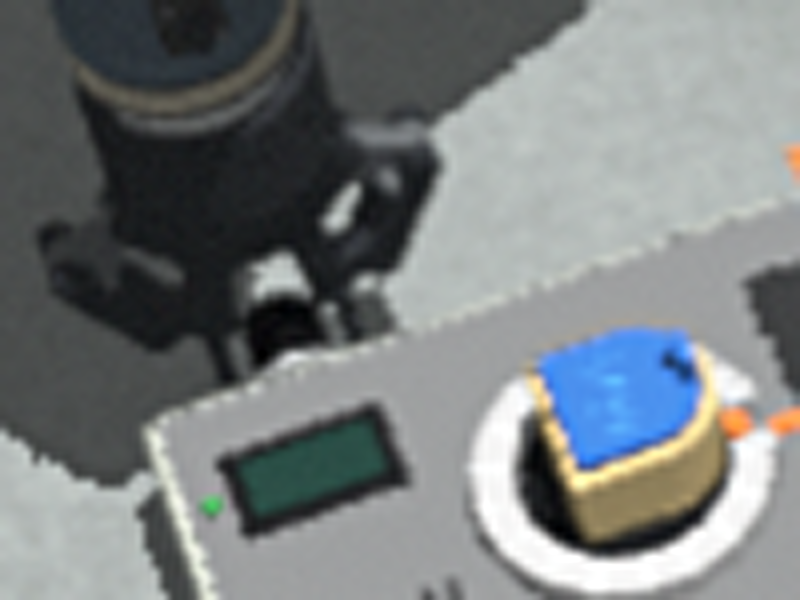

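The fingers are either side of the knob head at crop (285,325) with a gap of 24 mm. The cast sits in the seat with its lug in the notch (735,422). I'll pull 13 mm.

Request:
move_arm:
  plan:
    - [[0,0,0,-0.02,0,0,1],[0,0,0,-0.04,0,0,1],[0,0,0,-0.06,0,0,1],[0,0,0,-0.08,0,0,1],[0,0,0,-0.1,0,0,1],[0,0,0,-0.12,0,0,1],[0,0,0,-0.13,0,0,1],[0,0,0,-0.13,0,0,1]]

```text
t: 31.8
tcp_pos: [0.4291, -0.2968, 0.0015]
tool_rot: [0.999, 0.038, 0.001, 0.0]
force: [3.1, 4.9, 4.2]
finger_gap: 0.288
```

Request:
move_arm:
  plan:
    - [[0,0,0,0,0,0,0.6],[0,0,0,0,0,0,0.4],[0,0,0,0,0,0,0.2],[0,0,0,0,0,0,0],[0,0,0,0,0,0,0],[0,0,0,0,0,0,0],[0,0,0,0,0,0,0],[0,0,0,0,0,0,0]]

```text
t: 32.8
tcp_pos: [0.4283, -0.2969, 0.0013]
tool_rot: [0.999, 0.038, 0.0, 0.0]
force: [0.8, 0.2, 0.1]
finger_gap: 0.999
```

Run:
```python
from h import *
r=status.sense(); print(r["tcp_pos"],r["force"],r["finger_gap"]*85)
s=snapshot("scene"); save("on.png",s["img"],(140,190,240,265),8)
```

```text
[ 0.42827182 -0.2969471   0.00131696] [0.76303668 0.24234444 0.10405198] 84.94716156658191
```

View pics/on.png

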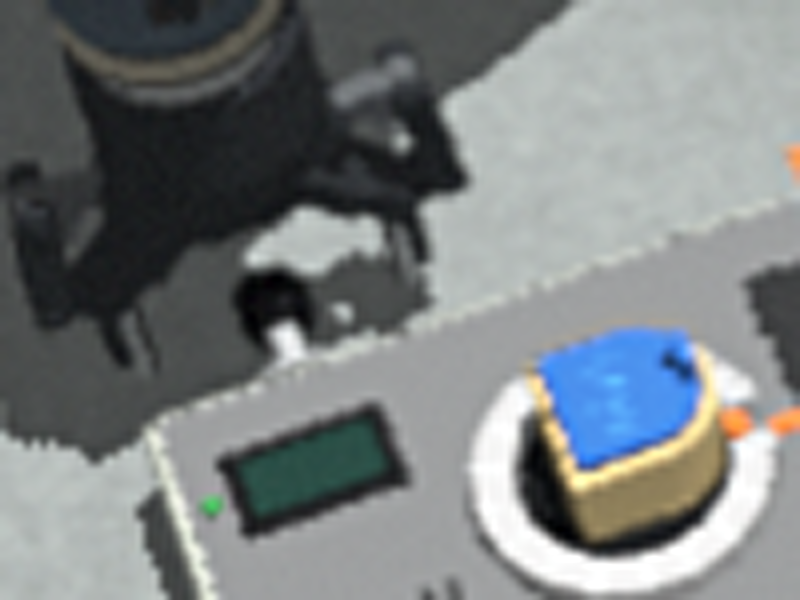

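The knob is out: its head has moved to (270,300), the stem shows at (290,340), and it stays there with the fingers open. Leaving the light on for over 4 s.

Request:
move_arm:
  plan:
    - [[0,0,0,0,0,0,0],[0,0,0,0,0,0,0],[0,0,0,0,0,0,0],[0,0,0,0,0,0,0],[0,0,0,0,0,0,0],[0,0,0,0,0,0,0],[0,0,0,0,0,0,0],[0,0,0,0,0,0,0]]

```text
t: 33.85
tcp_pos: [0.4282, -0.297, 0.0013]
tool_rot: [0.999, 0.038, -0.0, -0.0]
force: [0.2, 0.1, 0.1]
finger_gap: 0.998
```

Request:
move_arm:
  plan:
    - [[0,0,0,0,0,0,0],[0,0,0,0,0,0,0],[0,0,0,0,0,0,0],[0,0,0,0,0,0,0],[0,0,0,0,0,0,0],[0,0,0,0,0,0,0],[0,0,0,0,0,0,0],[0,0,0,0,0,0,0]]

```text
t: 34.85
tcp_pos: [0.4282, -0.297, 0.0013]
tool_rot: [0.999, 0.038, -0.0, -0.0]
force: [0.6, -1.3, 0.3]
finger_gap: 1.001
```

Request:
move_arm:
  plan:
    - [[0,0,0,0,0,0,0],[0,0,0,0,0,0,0],[0,0,0,0,0,0,0],[0,0,0,0,0,0,0],[0,0,0,0,0,0,0],[0,0,0,0,0,0,0],[0,0,0,0,0,0,0],[0,0,0,0,0,0,0]]

```text
t: 35.85
tcp_pos: [0.4283, -0.297, 0.0013]
tool_rot: [0.999, 0.038, -0.0, -0.0]
force: [-0.9, 0.6, -0.3]
finger_gap: 0.997
```

Request:
move_arm:
  plan:
    - [[0,0,0,0,0,0,0],[0,0,0,0,0,0,0],[0,0,0,0,0,0,0],[0,0,0,0,0,0,0],[0,0,0,0,0,0,0],[0,0,0,0,0,0,0],[0,0,0,0,0,0,0],[0,0,0,0,0,0,0]]

```text
t: 36.85
tcp_pos: [0.4283, -0.297, 0.0013]
tool_rot: [0.999, 0.038, -0.0, -0.0]
force: [-0.9, -0.4, -0.7]
finger_gap: 1.005
```

Request:
move_arm:
  plan:
    - [[0,0,0,0,0,0,0.2],[0,0,0,0,0,0,0.35],[0,0,0,0,0,0,0.5],[0,0,0,0,0,0,0.6],[0,0,0,0,0,0,0.7],[0,0,0,0,0,0,1],[0,0,0,0,0,0,1],[0,0,0,0,0,0,1]]

```text
t: 37.85
tcp_pos: [0.4282, -0.2968, 0.0015]
tool_rot: [0.999, 0.038, -0.0, -0.0]
force: [-0.6, 1.1, 3.9]
finger_gap: 0.286
```

Request:
move_arm:
  plan:
    - [[0,0,0,0.02,0,0,1],[0,0,0,0.04,0,0,1],[0,0,0,0.06,0,0,1],[0,0,0,0.08,0,0,1],[0,0,0,0.1,0,0,1],[0,0,0,0.12,0,0,1],[0,0,0,0.13,0,0,1],[0,0,0,0.13,0,0,1]]

```text
t: 38.85
tcp_pos: [0.4402, -0.2957, 0.0014]
tool_rot: [0.999, 0.039, -0.001, -0.0]
force: [-3.5, 1.2, 6.4]
finger_gap: 0.288
```

Request:
move_arm:
  plan:
    - [[0,0,0,0,0,0,0.6],[0,0,0,0,0,0,0.4],[0,0,0,0,0,0,0.2],[0,0,0,0,0,0,0],[0,0,0,0,0,0,0],[0,0,0,0,0,0,0],[0,0,0,0,0,0,0],[0,0,0,0,0,0,0]]

```text
t: 39.85
tcp_pos: [0.4412, -0.296, 0.0013]
tool_rot: [0.999, 0.038, 0.0, 0.0]
force: [0.6, -0.5, -0.3]
finger_gap: 0.998
```

Request:
move_arm:
  plan:
    - [[0,0,0,0,0,-0.1,0],[0,0,0,0,0,-0.2,0],[0,0,0,0,0,-0.35,0],[0,0,0,0,0,-0.5,0],[0,0,0,0,0,-0.65,0],[0,0,0,0,0,-0.8,0],[0,0,0,0,0,-0.95,0],[0,0,0,0,0,-1,0]]

```text
t: 40.85
tcp_pos: [0.4417, -0.2964, 0.1026]
tool_rot: [0.999, 0.038, 0.001, 0.001]
force: [0.3, -0.0, -0.3]
finger_gap: 0.999
```

Run:
```python
from ring import *
import pickle
r=status.sense(); print(r["t"],r["tcp_pos"],r["force"])
s=snapshot("scene"); S=pickle.load(open("scene.pkl","rb"))
w=lambda I:cv2.resize(I["img"][205:280,150:200],(400,600),interpolation=cv2.INTER_CUBIC)
save("off.png",np.hstack([w(S),w(s)]))
```

```text
40.85 [ 0.44165937 -0.29639828  0.10259449] [ 0.34216187 -0.01635269 -0.34576896]
```

View pics/off.png

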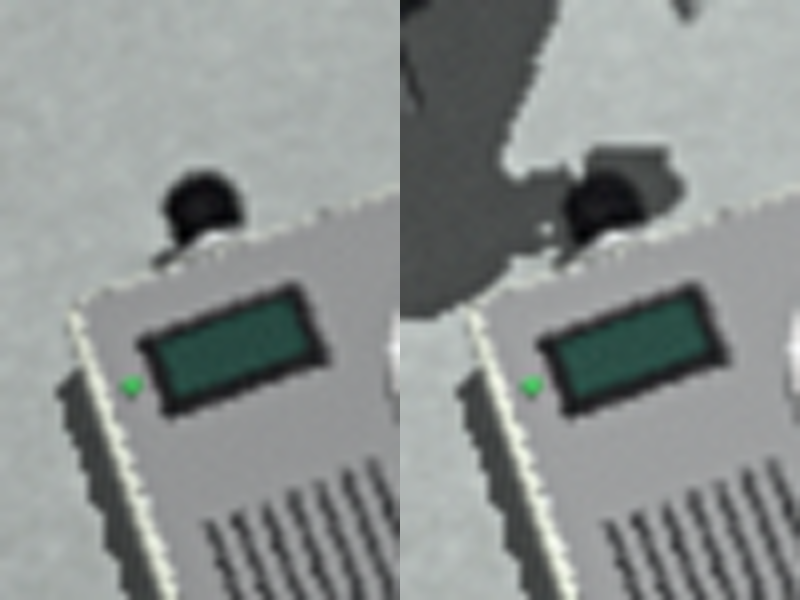

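The knob is back exactly where it started: (203,208) before, (605,208) = (205,208) now. The arm is clear of everything, so I'm handing in.

```bash
python3 -c "
from station import manip
print(manip.sign_off())"
```

```text
the job is handed in; nothing more can be done
None
```

The blue-tray cast is in the lamp's seat with its lug in the notch. The lamp was switched on, left on and switched off again, and the job was handed in at about 41 s.

- **Seating:** I set the cast down with about 8 N of contact force at the expected home height. Afterwards the tray surface read about 0.110 m, as expected for a plate fully home, and the lug lined up with the orange line.
- **Lamp:** I pulled the knob about 13 mm and let go. It stayed out by itself for more than 4 s. I then pushed it back in, and the last picture shows it in its starting position with the gripper open and about 100 mm above it.
- **Fingertip mismatch:** The camera showed the fingertips about 40 mm farther back from the TCP than the text says. I used the camera heights for the grasps, which put the commanded TCP near z = 0 at the cast and the knob, and both grips held.
- **Light not seen:** No picture shows the lamp's light itself, so "on" is judged only from the knob staying out.
- **Bystanders:** I did not measure the other items again at the end. The gripper passed well clear of them, and I saw no unexpected contact forces.

I viewed 11 pictures, one over the budget.

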